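Bring the dropper bottle to the front of the jar carousel and hold the brake on

TASK

Turn the jar carousel by its centre knob, without pressing it down, until the dropper bottle stands in the middle of the gap in the guard rail. Then press the knob straight down until you feel the tray seat on its rubber brake ring, and finish still holding the knob pressed down, so that the tray stands still while somebody takes the bottle out. Touch none of the bottles and jars on the way, and leave the things round the carousel where they are.

Things in the scene. Friction and masses are not known exactly. Their poses are not given: they have to be found in the camera images.
- stand: fixed round wooden base of the jar carousel, 228 mm across; origin on the turning axis at bench level. Its own -x axis points to its front, where the steel guard rail (radius 106 mm, top 81 mm above the bench) has a gap 63 mm wide with a small landing before it. A rubber brake ring lies on the base under the tray
- jar_tray: round tray of the carousel, 192 mm across, with six places 60 degrees apart, each with a wire ring that keeps a bottle or jar upright (one place is empty); origin on the turning axis, at bench level while the tray is up; z axis up. It turns freely and without end either way on its bearing (drag under 0.03 N m) and stays where it is when let go gently
- knob (a point): centre of the round wooden knob (36 mm diameter, 29 mm high, from 130 to 159 mm above the bench) on a thin steel column (11 mm) at the middle of the tray; it is fast with the tray. The point lies on the turning axis, 144 mm above the bench while the tray is up. Only the knob stands higher than the bottle: the bottle's top is 117 mm and the jars' tops are 92 mm above the bench
- tray_lift (a joint): how far the tray with its knob is pressed down, m: 0 = up, floating on its spring and free to turn; about 0.008 = down on the rubber brake ring, where it stops hard and cannot turn. The spring needs about 8 N to start moving down and 13 N to reach the ring, and lifts the tray again when let go
- dropper_bottle: bottle with a slender dropper cap and rubber bulb, 28 mm across, 86 mm tall, the tallest thing in the tray and the only one without a flat glass stopper; stands loose in its place, 66 mm from the turning axis, tray floor 31 mm above the bench; origin at the centre of its underside
- jar_shell: stoppered clear-glass pigment jar, 27 mm across, 61 mm tall, standing loose in a place of the tray, 66 mm from the turning axis; origin at the centre of its underside
- jar_madder: stoppered clear-glass pigment jar, 27 mm across, 61 mm tall, standing loose in a place of the tray, 66 mm from the turning axis; origin at the centre of its underside
- jar_cinder: stoppered clear-glass pigment jar, 27 mm across, 61 mm tall, standing loose in a place of the tray, 66 mm from the turning axis; origin at the centre of its underside
- jar_verditer: stoppered clear-glass pigment jar, 27 mm across, 61 mm tall, standing loose in a place of the tray, 66 mm from the turning axis; origin at the centre of its underside
- glue_carton: bystander: small cardboard carton, 44 x 62 x 36 mm high, on the bench beside the carousel; origin at its underside
- gum_tin: bystander: flat round tin, 68 mm across, 24 mm high, on the bench beside the carousel; origin at its underside
- glass_muller: bystander: glass muller, 61 mm across, 80 mm tall, on the bench beside the carousel; origin at its underside

How it is judged:
On the way:
1. the dropper bottle stands in the gap, with the tray still up (y of dropper_bottle in the frame of stand between -0.012 and 0.012 m and x of dropper_bottle in the frame of stand below -0.045 m and value of joint tray_lift below 0.004 m), for 0.2 s.
At the end, for the whole second after the job is handed in: Dropper bottle within 12 mm sideways of the middle of the gap, at the front; tray at least 6 of its 8 mm down and not turning; fingers bear on its knob with over 3 N; bottle and all four jars upright (0.15 rad) in the tray (y of dropper_bottle in the frame of stand between -0.012 and 0.012 m and x of dropper_bottle in the frame of stand below -0.045 m and value of joint tray_lift above 0.006 m and angular speed of jar_tray below 0.05 rad/s and contact force between the fingers and jar_tray above 3 N and horizontal distance between each of dropper_bottle, jar_shell, jar_madder, jar_cinder, jar_verditer and knob below 0.09 m and angle between each of dropper_bottle, jar_shell, jar_madder, jar_cinder, jar_verditer's own z axis and vertical below 0.15 rad); the arm keeps its last pose, push and grip.
It fails at once if the robot touches the bottle or a jar (contact force between any of the fingers, the arm and dropper_bottle above 0.5 N or contact force between any of the fingers, the arm and jar_shell above 0.5 N or contact force between any of the fingers, the arm and jar_madder above 0.5 N or contact force between any of the fingers, the arm and jar_cinder above 0.5 N or contact force between any of the fingers, the arm and jar_verditer above 0.5 N).
It fails at once if a thing beside the carousel is moved more than 2 cm (distance of any of glue_carton, gum_tin, glass_muller from where it was at the start of the episode above 0.02 m).
It also fails if it takes over 58 s, if anything falls off the work surface, if the arm or the gripper's body presses on something with over 40 N, if the wrist force passes 120 N, or if a joint passes its speed limit or range.

ROBOT

A 7-joint arm with a two-finger parallel gripper is mounted at the origin on a cart in front of the work surface, level with it; the furniture and walls round the work are solid. World frame = base frame: x ahead of the robot, y to its left, z up, the work surface at z = 0. Lengths are in m, angles in rad, forces in N, time in s.
With the tool pointing down it reaches from about 0.4 to 0.875 m from the base axis. Payload 19.3 kg.
Tool frame: the origin (TCP) lies at the very end of the fingers, on their centre line; the grasp point (between the pads) lies 19 mm behind it; z points along the fingers, y is the line along which they close (so a half turn about z gives the same grasp; the last joint's range is limited). The gripper opens to 85 mm and grips with 20 to 120 N. Pads are 22 mm wide; open, the fingers measure 114 mm over their backs; the gripper's body (76 mm by 85 mm) begins 54 mm behind the grasp point. The pads swing forward as they close: fully open they stand 13 mm farther back than shut.
Start: joints at [1.055, 0.521, -0.036, 1.599, 0.021, 1.021, -0.113], TCP at [0.269, -0.564, 0.231] pointing down, gripper open.
Joint ranges: [-2.91, 2.91], [-0.3, 2.13], [-1.5, 1.42], [0.17, 2.43], [-1.26, 4.41], [0.16, 1.93], [-2.52, 2.52]. Speed limits (rad/s): [1.89, 1.89, 2.39, 2.39, 3.01, 3.01, 3.01].

INTERFACE

Orientations are given as [roll, pitch, yaw] about the fixed x, y, z axes, in that order (R = Rz(yaw) Ry(pitch) Rx(roll)).
In Python, from workcell import bot gives the robot as it stands.
- The arm moves only by the shell command python3 -m crank 'ROWS' [FORCE]. ROWS is a JSON object of lists of equal length, an entry for each row: "travel": the shift along the world's x, y, z in cm, a list of three; "turn": the turn, a rotation vector about the world's x, y, z in degrees, a list of three; "gripper": the closure, from 0 (fully open) to 1 (shut). A call has exactly 5 rows; each row is the pose to reach, as a shift and turn from the pose commanded when the call began; what a row does not reach only later rows make up. A row lasts 1/10 s, in which the tool goes at most 50 mm and 8.59 degrees, less where a joint would pass 70% of its speed; a pose out of reach is approached as far as the arm can. A call with a gripper value outside its range is refused whole. The fingers move at their own pace and stop on an object; FORCE is the grip in N (left out, the last holds). Time passes only in rows, so rows that repeat a pose let the fingers close, or fill a call up. It gives the time, the measured TCP pose, the force, the opening and the grip force at its end, in the units of the state.
- bot.observe(): the state, without advancing time (a new reading comes with each control period).
- bot.grab_frame(name): name is "scene" or "top" or "wrist"; returns a dict with "pixels" (480x640x3 uint8, red, green, blue), "fx", "fy", "cx", "cy" (pixels), "extrinsics" (4x4, takes a point from world to camera coordinates). Camera axes: x right, y down, z forward; pixel columns grow to the right and rows downward; lengths in m; the calibration is good to about 2 mm. A picture is of the moment at which its call begins. There is no depth.
- bot.job_done(): hands the job in; it is judged then, once.
The state is a dict: "clock": time; "qpos": joint angles; "qd": joint speeds; "joint_efforts": joint torques, N m; "position": TCP position; "tool_rot": TCP orientation; "force": force on the tool from outside, world axes, zero at the start; "moment": the same for the moment, N m; "grip_width": finger opening in m; "finger_force": force on a finger pad.
Only numpy, scipy, OpenCV 4.12 (cv2) and the standard library are available. Lean on these libraries where they do the work, as an engineer would, in place of code of your own. Each camera call takes 0.05 s, during which the arm holds its last target. There are 200 camera calls.

## Working session

There is one attempt and no reset: what is moved stays moved. The work goes in short steps, Python scripts to look and compute and a shell command to move; the robot and the scene stay as the last step left them, time stands still between calls to the robot, and variables do not carry over. Pictures are saved under pics/ and viewed, at most 10 in all, crops included, and the job is handed in when it is done.

```bash
mkdir -p pics; cat > h.py <<'E'
import numpy as np, cv2
from workcell import bot
def ray(f,u,v):
    E=np.array(f["extrinsics"]);R=E[:3,:3];c=-R.T@E[:3,3]
    d=R.T@np.array([(u-f["cx"])/f["fx"],(v-f["cy"])/f["fy"],1]);return c,d
def onz(f,u,v,z):
    c,d=ray(f,u,v);return c+d*(z-c[2])/d[2]
def proj(f,p):
    E=np.array(f["extrinsics"]);q=E[:3,:3]@np.array(p)+E[:3,3]
    return f["fx"]*q[0]/q[2]+f["cx"],f["fy"]*q[1]/q[2]+f["cy"]
def snap(name,out):
    f=bot.grab_frame(name);cv2.imwrite("pics/"+out,f["pixels"][:,:,::-1]);return f
E
python3 - <<'E'
from h import *
s=bot.observe();print({k:np.round(v,3) for k,v in s.items()})
for n in("top","scene"):
    f=snap(n,n+"1.png");print(n,ray(f,320,240),f["fx"])
E
```

```text
{'clock': np.float64(0.0), 'qpos': array([ 1.055,  0.522, -0.036,  1.6  ,  0.021,  1.021, -0.113]), 'qd': array([-0.   , -0.001, -0.001,  0.001,  0.001, -0.003, -0.001]), 'joint_efforts': array([-3.0000e-03, -9.2712e+01,  1.9780e+00, -3.6994e+01,  1.8000e-02,
        8.0000e-03,  0.0000e+00]), 'position': array([ 0.269, -0.564,  0.231]), 'tool_rot': array([-3.141,  0.   ,  0.446]), 'force': array([-0.223, -0.17 , -0.246]), 'moment': array([ 0.045, -0.008, -0.034]), 'finger_force': np.float64(0.0), 'grip_width': np.float64(0.085)}
top (array([ 0.40203128, -0.0010962 ,  1.01193742]), array([ 0.21385692, -0.03609182, -0.97622276])) 509.8148997190825
scene (array([0.29005526, 0.65880332, 0.7799593 ]), array([ 0.29667282, -0.67623896, -0.67446441])) 608.8084224068524
```

View pics/top1.png

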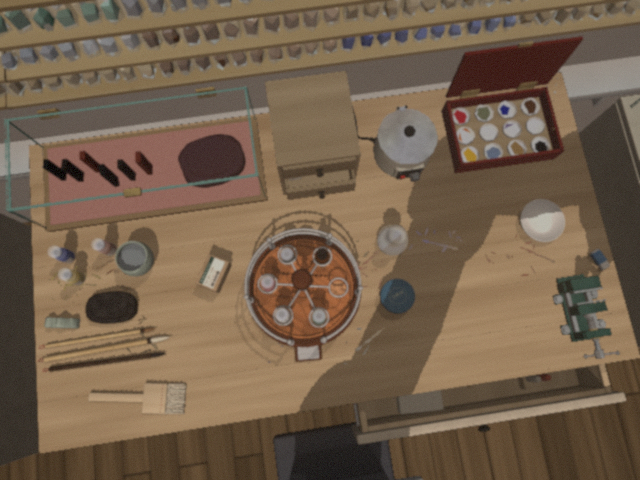

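View pics/scene1.png

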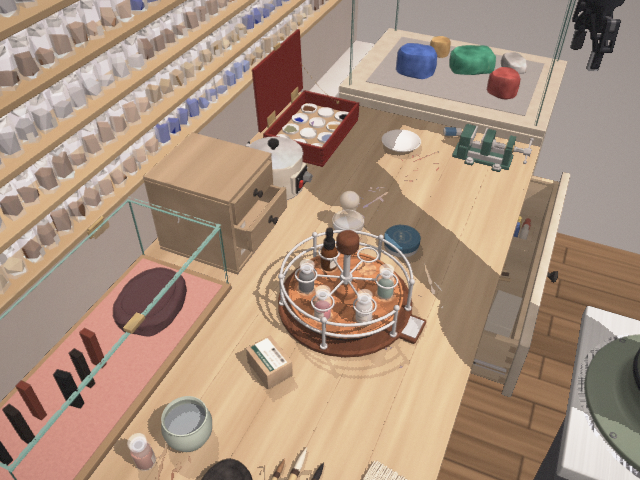

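The top view shows the knob at about (302,280), the dark dropper bottle at (322,256) and the landing at (308,351). In the scene view the knob is at (347,243), the bottle at (329,250) and the landing at (410,327). I'll zoom in on both.

```bash
python3 - <<'E'
import cv2,numpy as np
a=cv2.imread("pics/top1.png")[225:370,235:375];b=cv2.imread("pics/scene1.png")[215:360,270:435]
a=cv2.resize(a,None,fx=4,fy=4,interpolation=2)[:, :];cv2.imwrite("pics/a.png",a)
b=cv2.resize(b,None,fx=4,fy=4,interpolation=2);cv2.imwrite("pics/b.png",b)
E
```

```text
(no output)
```

View pics/a.png

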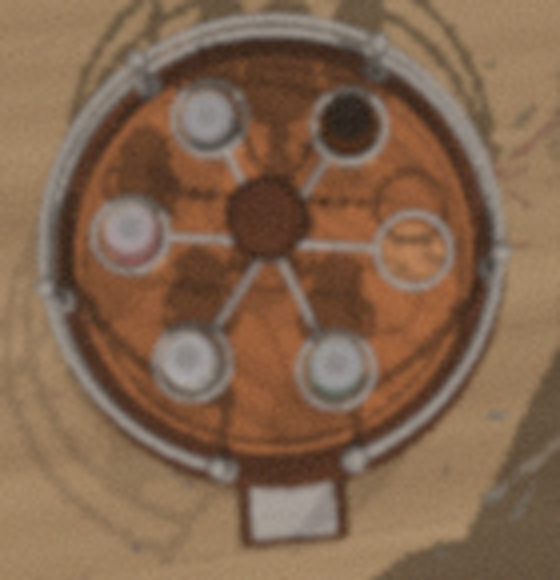

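View pics/b.png

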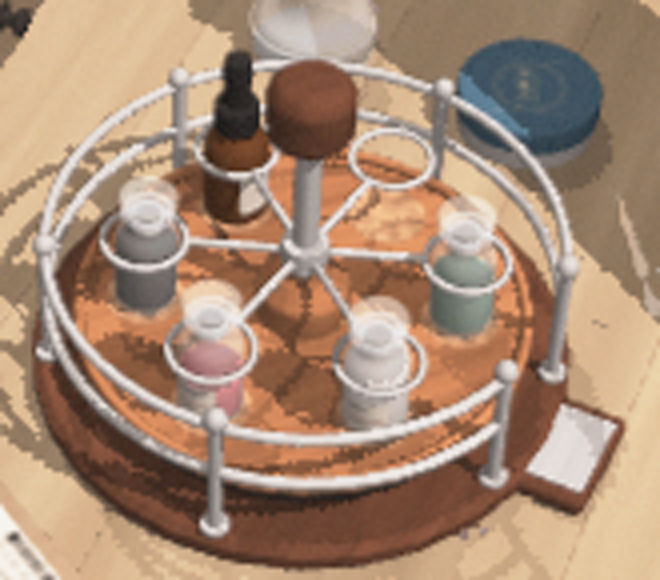

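```bash
cat > m.py <<'E'
from h import *
t=bot.grab_frame("top");s=bot.grab_frame("scene")
A=lambda x,y:(235+x/4,225+y/4)
B=lambda x,y:(270+x/4,215+y/4)
k=onz(t,*A(268,217),.159)
def tri(p,q):
    c1,d1=ray(t,*p);c2,d2=ray(s,*q);M=np.array([d1,-d2]).T
    l=np.linalg.lstsq(M,c2-c1,rcond=None)[0];return (c1+l[0]*d1+c2+l[1]*d2)/2
print("knob",k, tri(A(268,219),B(312,108)))
print("knob scene .144",onz(s,*B(312,110),.144))
# ring centres -> axis; height solved by radius 66
for z in(.06,.07,.08):
    R=np.array([onz(t,*A(*p),z) for p in[(349,123),(415,250),(337,368),(192,362),(132,234),(210,118)]])
    c=R.mean(0);print(z,c,np.linalg.norm(R-c,axis=1).round(4),np.degrees(np.arctan2(*(R-c).T[1::-1])).round(1))
c=k
p1,p2=onz(t,*A(223,466),.081),onz(t,*A(356,460),.081)
print("posts",p1,p2,np.linalg.norm(p1-p2),"front dir",np.degrees(np.arctan2(*((p1+p2)/2-c)[1::-1])))
q1,q2=onz(s,*B(506,370),.081),onz(s,*B(568,266),.081);print("scene posts?",q1,q2,onz(s,*B(494,478),.02),onz(s,*B(551,372),.02))
l=onz(t,*A(295,513),.015);print("landing",l,np.degrees(np.arctan2(*(l-c)[1::-1])))
for n,P in(("scene landing",onz(s,*B(575,455),.015)),("carton",onz(t,212,272,.036)),("tin",onz(t,397,296,.024)),("muller",onz(t,392,239,.08))):print(n,P)
E
python3 m.py
```

```text
knob [0.52638667 0.00751055 0.159     ] [0.52803614 0.00785898 0.14420768]
knob scene .144 [0.52804675 0.00872891 0.144     ]
0.06 [0.52905573 0.00805207 0.06      ] [0.067  0.0669 0.0662 0.0672 0.0661 0.0662] [ -41.  -102.  -161.4  138.1   78.4   18.5]
0.07 [0.52772136 0.00795597 0.07      ] [0.0663 0.0662 0.0655 0.0665 0.0654 0.0655] [ -41.  -102.  -161.4  138.1   78.4   18.5]
0.08 [0.52638698 0.00785987 0.08      ] [0.0656 0.0655 0.0648 0.0658 0.0647 0.0648] [ -41.  -102.  -161.4  138.1   78.4   18.5]
posts [0.42942753 0.04424317 0.081     ] [ 0.42311786 -0.01511112  0.081     ] 0.05968872716566464 front dir 175.96877709811312
scene posts? [0.42953831 0.04968044 0.081     ] [ 0.42452177 -0.01238545  0.081     ] [0.42789178 0.05241569 0.02      ] [ 0.42432295 -0.01001872  0.02      ]
landing [0.40436802 0.01648346 0.015     ] 175.79419825773076
scene landing [0.40271655 0.02398286 0.015     ]
carton [0.58423262 0.17873092 0.036     ]
tin [ 0.48616396 -0.16872948  0.024     ]
muller [ 0.58800853 -0.16930509  0.08      ]
```

Cast rays put the turning axis at about (0.527, 0.008), with the bottle at azimuth -41.5° and the gap at about 175°. That means a turn of about -144°. I'll move above the knob.

```bash
python3 -m crank '{"travel":[[2,4.4,0.2],[4,8.8,0.4],[6,13.2,0.6],[8,17.6,0.8],[10,22,1]],"turn":[[0,0,0],[0,0,0],[0,0,0],[0,0,0],[0,0,0]],"gripper":[0,0,0,0,0]}' && python3 -m crank '{"travel":[[2,4.4,0],[4,8.8,0],[6,13.2,0],[8,17.6,0],[10,22,0]],"turn":[[0,0,0],[0,0,0],[0,0,0],[0,0,0],[0,0,0]],"gripper":[0,0,0,0,0]}'; python3 -c "
from workcell import bot;print(bot.observe())"
```

```text
clock: 0.7
position: [0.3698, -0.3421, 0.2414]
tool_rot: [3.141, 0.0, 0.446]
force: [2.0, 0.0, -0.6]
grip_width: 0.0855
finger_force: 0.0
clock: 1.2
position: [0.4699, -0.1221, 0.2415]
tool_rot: [3.141, -0.0, 0.446]
force: [2.2, -0.7, 0.5]
grip_width: 0.0851
finger_force: 0.0
{'clock': 1.2, 'qpos': array([ 0.31157895,  0.29435519, -0.22099775,  1.93750951,  0.08033499,
        0.91770797, -1.07431887]), 'qd': array([-0.8071822 ,  0.11440097, -0.22196097, -0.16094572,  0.10194915,
        0.05894287, -1.06805769]), 'joint_efforts': array([ 9.84307408e+00, -7.08706713e+01, -3.01420223e-01, -3.11300004e+01,
       -4.82936315e-01,  3.65546532e-02,  3.51870842e+00]), 'position': array([ 0.46990329, -0.12209162,  0.24146167]), 'tool_rot': array([ 3.14129499e+00, -2.23126802e-04,  4.45537960e-01]), 'force': array([ 2.23651072, -0.70235045,  0.51723306]), 'moment': array([-0.04361136, -0.09650559, -0.00556443]), 'finger_force': 0.0, 'grip_width': 0.08510782956671054}
```

```bash
python3 -m crank '{"travel":[[1.9,4.3,0],[3.8,8.7,0],[5.7,13,0],[5.7,13,0],[5.7,13,0]],"turn":[[0,0,8],[0,0,16],[0,0,24],[0,0,32],[0,0,40]],"gripper":[0,0,0,0,0]}' && python3 -m crank '{"travel":[[0,0,0],[0,0,0],[0,0,0],[0,0,0],[0,0,0]],"turn":[[0,0,8],[0,0,16],[0,0,24],[0,0,32],[0,0,40]],"gripper":[0,0,0,0,0]}' && python3 -m crank '{"travel":[[0,0,0],[0,0,0],[0,0,0],[0,0,0],[0,0,0]],"turn":[[0,0,8],[0,0,16],[0,0,24],[0,0,32],[0,0,40]],"gripper":[0,0,0,0,0]}'; python3 - <<'E'
from h import *
print(bot.observe()["qpos"].round(3))
f=snap("wrist","wr1.png");print(proj(f,(.527,.008,.159)))
E
```

```text
clock: 1.7
position: [0.5266, 0.0077, 0.241]
tool_rot: [-3.141, -0.0, 1.152]
force: [-0.8, -0.9, 0.2]
grip_width: 0.0857
finger_force: 0.0
clock: 2.2
position: [0.5264, 0.006, 0.2412]
tool_rot: [-3.141, 0.0, 1.848]
force: [0.4, -0.0, -0.3]
grip_width: 0.0851
finger_force: 0.0
clock: 2.7
position: [0.5264, 0.006, 0.2412]
tool_rot: [-3.141, -0.0, 2.546]
force: [0.1, -0.7, 0.4]
grip_width: 0.0854
finger_force: 0.0
[ 0.417  0.43  -0.719  1.821  0.329  1.014  0.541]
(np.float64(317.1678252986701), np.float64(246.4917597839049))
```

View pics/wr1.png

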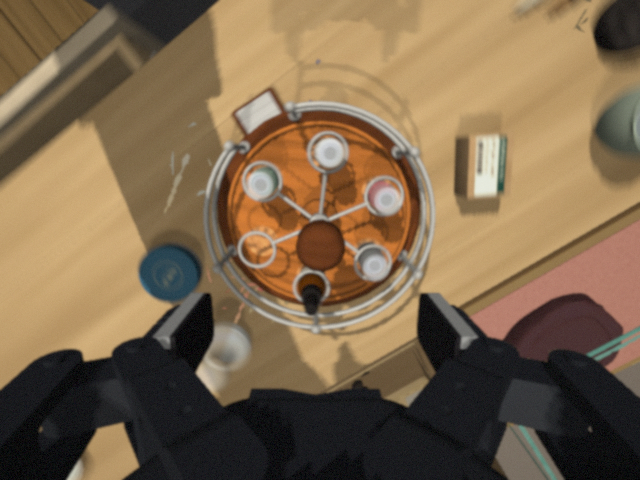

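In the wrist view the knob is at (320,245), the gap posts at (294,110) and (237,148), the landing at (259,112) and the bottle at (311,290). This gives a third measurement of the axis and the gap.

```bash
python3 - <<'E'
from h import *
f=bot.grab_frame("wrist")
k=onz(f,320.5,245,.155);a,b=onz(f,294,110,.081),onz(f,236,148,.081);l=onz(f,259,112,.015)
R=np.array([onz(f,*p,.07) for p in[(328,152),(386,197),(374,263),(311,288),(257,249),(263,181)]]);c=R.mean(0)
an=lambda p,c:np.degrees(np.arctan2(*(p-c)[1::-1])).round(1)
print("knob",k,"axis",c,np.linalg.norm(R-c,axis=1).round(4),[an(r,c) for r in R]);print(a,b,np.linalg.norm(a-b),an((a+b)/2,c),an(l,c),(a+b)/2,l)
print(bot.observe()["position"])
E
```

```text
knob [0.52827485 0.00989805 0.155     ] axis [0.53064105 0.00924538 0.07      ] [0.0655 0.0659 0.0658 0.0659 0.0653 0.0653] [np.float64(140.3), np.float64(78.6), np.float64(19.8), np.float64(-41.0), np.float64(-101.0), np.float64(-160.8)]
[0.4358534  0.04558662 0.081     ] [ 0.4335365  -0.01329041  0.081     ] 0.058922597600462506 175.9 177.0 [0.43469495 0.0161481  0.081     ] [0.40945592 0.01566595 0.015     ]
[0.52636965 0.00591437 0.24113762]
```

```bash
python3 -m crank '{"travel":[[0.15,0.25,-3],[0.15,0.25,-6],[0.15,0.25,-9],[0.15,0.25,-11.2],[0.15,0.25,-11.2]],"turn":[[0,0,0],[0,0,0],[0,0,0],[0,0,0],[0,0,0]],"gripper":[0,0,0,0,0]}' 30 && python3 -m crank '{"travel":[[0,0,0],[0,0,0],[0,0,0],[0,0,0],[0,0,0]],"turn":[[0,0,0],[0,0,0],[0,0,0],[0,0,0],[0,0,0]],"gripper":[0.3,0.4,0.5,0.6,0.7]}' 30
```

```text
clock: 3.3
position: [0.5265, 0.0085, 0.127]
tool_rot: [-3.139, -0.003, 2.536]
force: [0.6, -0.9, 0.6]
grip_width: 0.0852
finger_force: 0.0
clock: 3.8
position: [0.5286, 0.0086, 0.1303]
tool_rot: [3.141, 0.002, 2.54]
force: [-0.1, -0.2, 8.6]
grip_width: 0.0339
finger_force: 29.8
```

Closing pushed the knob down slightly (8.6 N), so I'll raise the tool to take the load off.

```bash
python3 -m crank '{"travel":[[0,0,0.1],[0,0,0.2],[0,0,0.3],[0,0,0.3],[0,0,0.3]],"turn":[[0,0,0],[0,0,0],[0,0,0],[0,0,0],[0,0,0]],"gripper":[0.7,0.7,0.7,0.7,0.7]}' 30
```

```text
clock: 4.3
position: [0.5269, 0.0083, 0.131]
tool_rot: [-3.14, -0.002, 2.54]
force: [3.7, 1.5, -28.7]
grip_width: 0.0344
finger_force: 34.6
```

```bash
python3 -m crank '{"travel":[[0,0,-0.1],[0,0,-0.2],[0,0,-0.2],[0,0,-0.2],[0,0,-0.2]],"turn":[[0,0,0],[0,0,0],[0,0,0],[0,0,0],[0,0,0]],"gripper":[0.7,0.7,0.7,0.7,0.7]}' 30
```

```text
clock: 4.8
position: [0.5281, 0.0085, 0.1306]
tool_rot: [-3.142, 0.001, 2.54]
force: [-1.7, -1.6, 3.2]
grip_width: 0.0344
finger_force: 37.6
```

```bash
python3 -m crank '{"travel":[[0,0,0],[0,0,0],[0,0,0],[0,0,0],[0,0,0]],"turn":[[0,0,-1],[0,0,-3],[0,0,-6],[0,0,-10],[0,0,-14]],"gripper":[0.7,0.7,0.7,0.7,0.7]}' 30; python3 -m crank '{"travel":[[0,0,0],[0,0,0],[0,0,0],[0,0,0],[0,0,0]],"turn":[[0,0,-4],[0,0,-8],[0,0,-12],[0,0,-16],[0,0,-20]],"gripper":[0.7,0.7,0.7,0.7,0.7]}' 30
```

```text
clock: 5.3
position: [0.5282, 0.0087, 0.1306]
tool_rot: [3.141, 0.0, 2.292]
force: [-1.0, -0.2, 5.3]
grip_width: 0.0341
finger_force: 37.8
clock: 5.8
position: [0.5282, 0.0089, 0.1306]
tool_rot: [3.141, -0.0, 1.943]
force: [-0.2, 0.3, 5.6]
grip_width: 0.0339
finger_force: 37.8
```

```bash
python3 -m crank '{"travel":[[0,0,0.02],[0,0,0.02],[0,0,0.02],[0,0,0.02],[0,0,0.02]],"turn":[[0,0,-4],[0,0,-8],[0,0,-12],[0,0,-16],[0,0,-20]],"gripper":[0.7,0.7,0.7,0.7,0.7]}' 30; python3 -m crank '{"travel":[[0,0,0.01],[0,0,0.01],[0,0,0.01],[0,0,0.01],[0,0,0.01]],"turn":[[0,0,-4],[0,0,-8],[0,0,-12],[0,0,-16],[0,0,-20]],"gripper":[0.7,0.7,0.7,0.7,0.7]}' 30
```

```text
clock: 6.3
position: [0.5282, 0.009, 0.1306]
tool_rot: [3.141, -0.001, 1.594]
force: [0.5, 0.9, 1.4]
grip_width: 0.0342
finger_force: 37.4
clock: 6.8
position: [0.5283, 0.0091, 0.1307]
tool_rot: [3.141, -0.001, 1.245]
force: [1.7, 0.6, -1.7]
grip_width: 0.0337
finger_force: 37.2
```

```bash
python3 - <<'E'
from h import *
t=snap("top","t2.png");w=snap("wrist","w2.png");s=snap("scene","s2.png")
a=cv2.resize(cv2.imread("pics/t2.png")[225:370,235:375],(386,400));b=cv2.resize(cv2.imread("pics/s2.png")[190:360,250:435],(414,380))
o=np.zeros((400,800,3),np.uint8);o[:,:386]=a;o[:380,386:]=b;cv2.imwrite("pics/c2.png",o)
E
```

```text
(no output)
```

View pics/c2.png

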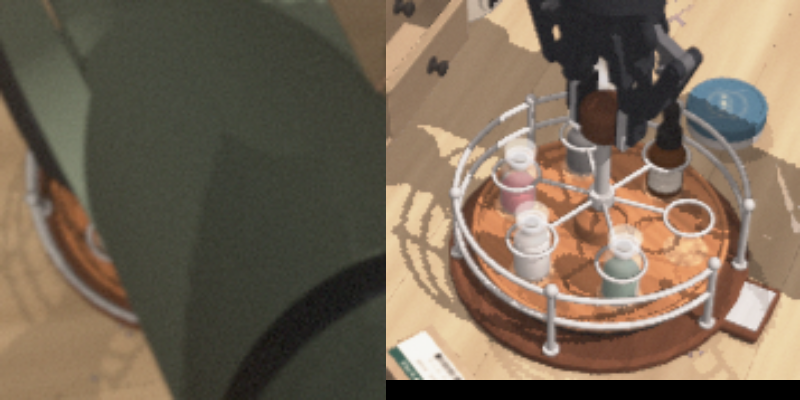

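The right half (scene view) shows the tray turning with the gripper: the bottle is at crop (666,165), and the gap is still about 70° further on. I'll continue.

```bash
for i in 1; do python3 -m crank '{"travel":[[0,0,0],[0,0,0],[0,0,0],[0,0,0],[0,0,0]],"turn":[[0,0,-2],[0,0,-6],[0,0,-10],[0,0,-14],[0,0,-18]],"gripper":[0.7,0.7,0.7,0.7,0.7]}' 30; done; python3 -m crank '{"travel":[[0,0,0],[0,0,0],[0,0,0],[0,0,0],[0,0,0]],"turn":[[0,0,-4],[0,0,-8],[0,0,-12],[0,0,-16],[0,0,-20]],"gripper":[0.7,0.7,0.7,0.7,0.7]}' 30; python3 -c "
from workcell import bot;s=bot.observe();print(s['qpos'].round(2))"
```

```text
clock: 7.45
position: [0.5282, 0.0088, 0.1307]
tool_rot: [3.141, -0.001, 0.931]
force: [1.7, 1.7, -0.4]
grip_width: 0.0343
finger_force: 37.2
clock: 7.95
position: [0.5283, 0.0088, 0.1307]
tool_rot: [-3.142, -0.001, 0.582]
force: [2.1, 3.0, -2.3]
grip_width: 0.0341
finger_force: 37.1
[-0.03  0.51 -0.13  1.94  0.1   0.7  -1.21]
```

```bash
python3 -m crank '{"travel":[[0,0,0],[0,0,0],[0,0,0],[0,0,0],[0,0,0]],"turn":[[0,0,-4],[0,0,-8],[0,0,-12],[0,0,-16],[0,0,-20]],"gripper":[0.7,0.7,0.7,0.7,0.7]}' 30;  python3 -m crank '{"travel":[[0,0,0],[0,0,0],[0,0,0],[0,0,0],[0,0,0]],"turn":[[0,0,-4],[0,0,-7],[0,0,-9],[0,0,-10.5],[0,0,-11]],"gripper":[0.7,0.7,0.7,0.7,0.7]}' 30; python3 - <<'E'
from h import *
print(bot.observe()['qpos'].round(2))
s=snap("scene","s3.png");w=snap("wrist","w3.png")
b=cv2.imread("pics/s3.png")[205:355,260:450];cv2.imwrite("pics/c3.png",cv2.resize(b,None,fx=4,fy=4,interpolation=2))
E
```

```text
clock: 8.45
position: [0.5284, 0.0089, 0.1307]
tool_rot: [-3.141, -0.001, 0.233]
force: [2.7, 2.0, -2.1]
grip_width: 0.0339
finger_force: 37.1
clock: 8.95
position: [0.5282, 0.0088, 0.1307]
tool_rot: [-3.141, -0.0, 0.044]
force: [4.0, 2.6, -0.4]
grip_width: 0.0341
finger_force: 37.1
[-0.14  0.51  0.01  1.95 -0.01  0.69 -1.65]
```

View pics/c3.png

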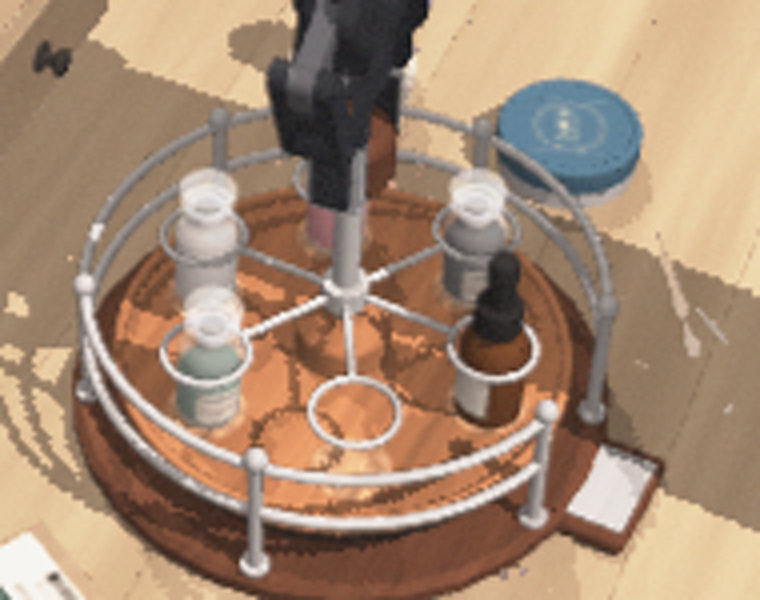

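View pics/w3.png

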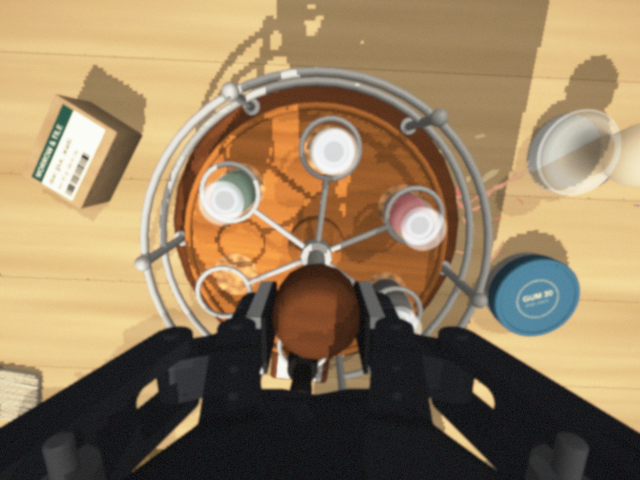

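The scene crop shows the bottle ring at (493,350), the empty ring at (354,411), and the gap posts with tops at (547,410) and (604,305). The bottle is close to the middle of the gap, and I'll put a number on it.

```bash
python3 - <<'E'
from h import *
s=bot.grab_frame("scene");w=bot.grab_frame("wrist")
C=lambda x,y:(260+x/4,205+y/4)
an=lambda p,c:np.degrees(np.arctan2(*(p-c)[1::-1])).round(1)
P=[(493,350),(354,411),(206,350),(204,236),(478,228)]
for z in(.065,.072):
    R=np.array([onz(s,*C(*p),z) for p in P])
    c=(R[0]+R[3]+R[2]+R[4])/4
    print(z,c,np.linalg.norm(R-c,axis=1).round(4),[an(r,c) for r in R])
    a,b=onz(s,*C(547,410),.081),onz(s,*C(604,305),.081);a2,b2=onz(s,*C(536,518),.02),onz(s,*C(592,412),.02);l=onz(s,*C(607,492),.02)
    print("gap",an((a+b)/2,c),an((a2+b2)/2,c),an(l,c),(a+b)/2,(a2+b2)/2,l)
R=np.array([onz(w,*p,.07) for p in[(330,149),(230,193),(223,292),(414,215)]])
c=np.array([.5285,.009,.07]);print([an(r,c) for r in R],np.linalg.norm(R-c,axis=1).round(4))
E
```

```text
0.065 [0.52859381 0.00714657 0.065     ] [0.0667 0.0656 0.0658 0.0658 0.0673] [np.float64(173.9), np.float64(115.0), np.float64(54.6), np.float64(-4.1), np.float64(-123.7)]
gap 173.5 172.4 170.4 [0.42766674 0.01863142 0.081     ] [0.42555479 0.02095301 0.02      ] [0.40538188 0.02795891 0.02      ]
0.072 [0.52625834 0.01352679 0.072     ] [0.0661 0.065  0.0651 0.0651 0.0666] [np.float64(173.9), np.float64(115.0), np.float64(54.6), np.float64(-4.1), np.float64(-123.7)]
gap 177.0 175.8 173.2 [0.42766674 0.01863142 0.081     ] [0.42555479 0.02095301 0.02      ] [0.40538188 0.02795891 0.02      ]
[np.float64(-5.3), np.float64(52.4), np.float64(112.7), np.float64(-61.9)] [0.0682 0.0654 0.0624 0.0674]
```

The bottle is at about 174°, and the gap estimates average about 174.5°. That's well inside the ±10° tolerance. I'll hold briefly with a firmer grip, then press.

```bash
python3 -m crank '{"travel":[[0,0,0],[0,0,0],[0,0,0],[0,0,0],[0,0,0]],"turn":[[0,0,0],[0,0,0],[0,0,0],[0,0,0],[0,0,0]],"gripper":[0.7,0.7,0.7,0.7,0.7]}' 60;  python3 -m crank '{"travel":[[0,0,-0.1],[0,0,-0.2],[0,0,-0.3],[0,0,-0.4],[0,0,-0.5]],"turn":[[0,0,0],[0,0,0],[0,0,0],[0,0,0],[0,0,0]],"gripper":[0.7,0.7,0.7,0.7,0.7]}' 60
```

```text
clock: 9.65
position: [0.5281, 0.0086, 0.1307]
tool_rot: [-3.141, -0.0, 0.044]
force: [3.4, 4.6, 5.8]
grip_width: 0.0337
finger_force: 59.9
clock: 10.15
position: [0.5285, 0.0087, 0.1261]
tool_rot: [-3.141, -0.001, 0.044]
force: [2.8, 4.4, 12.1]
grip_width: 0.0333
finger_force: 60.7
```

```bash
python3 -m crank '{"travel":[[0,0,-0.1],[0,0,-0.2],[0,0,-0.3],[0,0,-0.4],[0,0,-0.5]],"turn":[[0,0,0],[0,0,0],[0,0,0],[0,0,0],[0,0,0]],"gripper":[0.7,0.7,0.7,0.7,0.7]}' 60; python3 -m crank '{"travel":[[0,0,-0.05],[0,0,-0.05],[0,0,-0.05],[0,0,-0.05],[0,0,-0.05]],"turn":[[0,0,0],[0,0,0],[0,0,0],[0,0,0],[0,0,0]],"gripper":[0.7,0.7,0.7,0.7,0.7]}' 60
```

```text
clock: 10.65
position: [0.5296, 0.0086, 0.122]
tool_rot: [-3.141, -0.004, 0.044]
force: [3.2, 1.7, 35.3]
grip_width: 0.0336
finger_force: 63.2
clock: 11.15
position: [0.5297, 0.0086, 0.122]
tool_rot: [-3.141, -0.004, 0.044]
force: [1.2, 1.9, 34.3]
grip_width: 0.0332
finger_force: 63.0
```

The wrist force jumped from 12 to 34 N after 8.7 mm of travel, so the tray is seated. One check picture before handing in.

```bash
python3 - <<'E'
from h import *
s=snap("scene","s4.png");o=bot.observe();print(o["position"],o["force"],o["clock"])
b=cv2.imread("pics/s4.png")[205:355,260:450];cv2.imwrite("pics/c4.png",cv2.resize(b,None,fx=4,fy=4,interpolation=2))
E
```

```text
[0.52969055 0.00858603 0.12194939] [ 1.26361367  2.77451683 33.14831157] 11.2
```

View pics/c4.png

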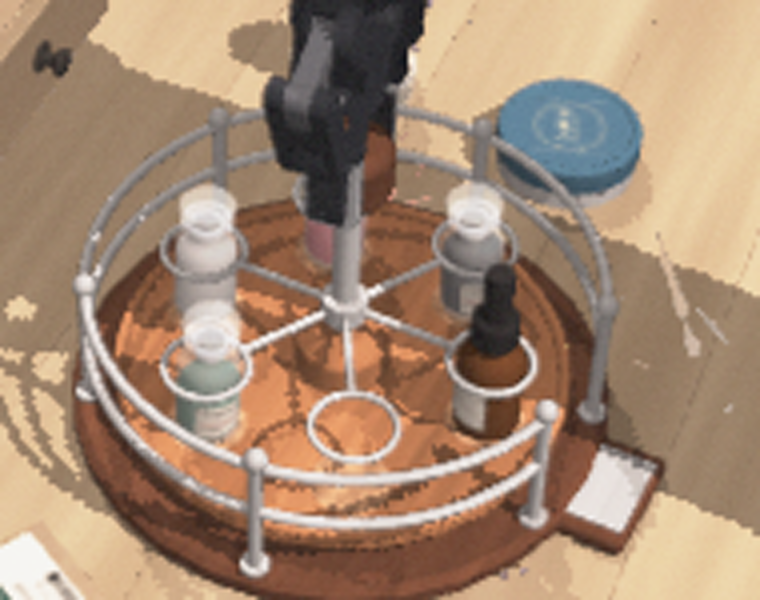

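The tray has dropped: the ring centres are about 15 crop pixels lower, with the bottle ring now at (493,365). The bottle still stands in the gap, and everything is upright. I'm handing the job in.

```bash
python3 -c "
from workcell import bot;print(bot.job_done())"
```

```text
the job is handed in; nothing more can be done
None
```

I handed the job in with the dropper bottle standing in the gap by the camera measurements, the tray seated on its brake ring, and the gripper still holding the knob down with about 33 N; the hand-in returned no verdict.

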